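# Load an entrance reducer under the sprung flap of the notching jig

### The job

Load the short grey entrance reducer into the notching jig so that its notch can be recut: press the jig's long thumb plate down with one fingertip to hold the sprung flap open, and with the other fingertip push the reducer along its channel, under the flap, until its front end is fully home against the steel stop. Then let go so that the flap closes on the reducer, and take the hand away. The reducer is only pushed, never lifted out of its channel, and the other things on the counter stay where they are.

Things in the scene. Friction and masses are not known exactly. Their poses are not given: they have to be found in the camera images.
- jig: notching jig, fixed: plywood board 325 x 74 x 12 mm. Origin on the counter under the channel's line; x runs along the channel towards the stop, y from the channel to the thumb plate (robot's side), z up. Channel: centred on y = 0, floor z = 12 mm, open above; two fences 22 mm apart, tops at z = 18 mm. Hinge along x at y = 30, z = 20 mm; rail and spring coils y = 23 to 36, up to z = 26 mm
- flap (a joint): hinge of the bent steel sheet carrying flap and thumb plate: 0 = shut on an empty channel, 0.52 rad = fully open (hard stop). Pressing the plate down opens it, against a spring (4 to 8 N at the plate's middle) that shuts it when let go. Shut on a reducer it rests at about 0.14 rad; the reducer passes under it above about 0.2 rad, with room to spare from 0.3 rad
- thumb_plate (a point): middle of the thumb plate's upper face: steel strip beside the whole channel (jig x = -160 to 130 mm), 48 mm wide, from the hinge out to y = 73 mm (shut) or 82 mm (pressed). Shut, it slopes up at 30 degrees from the hinge to z = 44 mm at its outer edge; fully pressed it is level, upper face at z = 19 mm. A fingertip can slide along it while pressing
- flap_nose (a point): underside of the flap's rubber nose, which lies across the channel at jig x = 85 to 130 mm; shut and empty it is 15 mm above the channel floor, fully open about 28 mm
- stop (a point): where the reducer's front end face must arrive, on the face of the steel stop block across the channel's end: at jig (145, 0, 21.5) mm; the block's top is at z = 30 mm
- reducer: the short entrance reducer: bar of worn grey pine, 150 x 19 x 19 mm, about 35 g, with two notches in one long side, lying loose in the jig's channel. Origin at the centre of its underside; x along it, front end (towards the stop) at +75 mm
- reducer_front (a point): middle of the reducer's front end face, the end nearer the stop; at the start 54 to 16 mm short of the flap
- reducer_rear (a point): middle of the reducer's rear end face, a plain flat 19 x 19 mm, to be pushed. It is light: a finger raised while still pressing on this face would drag it up
- long_reducer: a longer reducer of the same pine, 305 x 19 x 19 mm, lying on the counter to the right of the jig; leave alone
- queen_cage: yellow plastic queen cage, 78 x 36 x 14 mm, on the counter just beyond the jig; leave alone
- jar: squat amber glass jar with a metal lid, 70 mm across, 60 mm high; leave alone
- nail_tin: round metal tin, 68 mm across, 48 mm high; leave alone
- try_square: carpenter's try square with a wooden stock, about 160 x 100 mm, lying flat; leave alone
- hammer: hammer lying on the counter on the robot's right; leave alone
- screwdriver: screwdriver lying on the counter on the robot's right; leave alone
Not all that is in view belongs to the job. What is shaped like the reducer but green or turquoise is not meant.

How it is judged:
On the way, in this order (a step that is already met when the one before it is completed fails the run):
1. the hand presses the jig's plate and holds the flap open, the reducer still short of it (value of joint flap above 0.18 rad and contact force between the fingers and jig above 1 N and x of reducer_front in the frame of jig below 0.086 m), for 0.1 s.
2. the flap still held open by a finger, a finger pushes the reducer in under it (value of joint flap above 0.16 rad and contact force between the fingers and jig above 1 N and contact force between the fingers and reducer above 0.05 N and x of reducer_front in the frame of jig above 0.095 m), for 0.05 s.
At the end, for the whole second after the job is handed in: The reducer lies flat in the channel (within 4 mm of its line, not raised over 3 mm), its front end within 4 mm of the stop, at rest, and the flap has closed on it (joint 0.08 to 0.19 rad) (x of reducer_front in the frame of jig between 0.141 and 0.149 m and y of reducer_front in the frame of jig between -0.004 and 0.004 m and y of reducer_rear in the frame of jig between -0.004 and 0.004 m and z of each of reducer_front, reducer_rear in the frame of jig below 0.0245 m and value of joint flap between 0.08 and 0.19 rad and linear speed of reducer below 0.01 m/s); the robot touches nothing.
It fails at once if an end of the reducer lifted more than 8 mm off the channel floor (z of any of reducer_front, reducer_rear in the frame of jig above 0.0295 m).
It fails at once if something else on the counter moved more than 20 mm (distance of any of long_reducer, queen_cage, jar, nail_tin, try_square, hammer, screwdriver from where it was at the start of the episode above 0.02 m).
It also fails if it takes over 40 s, if anything falls off the work surface, if the arm or the gripper's body presses on something with over 40 N, if the wrist force passes 120 N, or if a joint passes its speed limit or range.

### The arm

A 6-joint arm with a two-finger parallel gripper is mounted at the origin on the work surface. World frame = base frame: x ahead of the robot, y to its left, z up, the work surface at z = 0. Lengths are in m, angles in rad, forces in N, time in s.
With the tool pointing down it reaches from about 0.375 to 0.9 m from the base axis. Payload 3.1 kg.
Tool frame: the origin (TCP) lies midway between the tips of the shut fingers; the grasp point (between the pads) lies 19 mm behind it; z points along the fingers, y is the line along which they close (so a half turn about z gives the same grasp; the last joint's range is limited). The gripper opens to 85 mm and grips with 20 to 120 N. Pads are 22 mm wide; open, the fingers measure 114 mm over their backs; the gripper's body (76 mm by 85 mm) begins 54 mm behind the grasp point. The pads swing forward as they close: fully open they stand 13 mm farther back than shut.
Start: joints at [1.048, 0.527, 1.433, -0, 1.181, -0.178], TCP at [0.211, 0.588, 0.202] pointing down, gripper open.
Joint ranges: [-3.08, 3.08], [-0.75, 2.2], [0.22, 2.44], [-1.43, 4.57], [0, 2.65], [-2.85, 2.85]. Speed limits (rad/s): [2.79, 2.79, 3.14, 3.14, 3.14, 3.14].

### API

Orientations are given as a unit quaternion [x, y, z, w].
In Python, from station import manip gives the robot as it stands.
- The arm moves only by the tool drive_tool, never from a script. Its argument "motion" is a list that holds one entry, the list of rows, each a list of 5 numbers: the finger opening in mm, from 0 to 85.4, then the shift along the tool's x, y, z in units of 30 mm (1.0 is 30 mm), then the turn about the tool's z in units of 8 degrees (1.0 is 8 degrees). In form: [[[fingers, x, y, z, yaw], ...]]. A call has 1 to 10 rows; each row is the pose to reach, as a shift and turn from the pose commanded when the call began, along the tool's axes at that moment; what a row does not reach only later rows make up. A row lasts 1/10 s, in which the tool goes at most 50 mm and 8.59 degrees, less where a joint would pass 70% of its speed; a pose out of reach is approached as far as the arm can. A call with a gripper value outside its range is refused whole. The fingers move at their own pace and stop on an object; "squeeze" is the grip in N (left out, the last holds). Time passes only in rows, so rows that repeat a pose let the fingers close. It gives the time, the measured TCP pose, the force, the opening and the grip force at its end, in the units of the state.
- manip.sense(): the state, without advancing time (a new reading comes with each control period).
- manip.snapshot(name): name is "side" or "top"; returns the picture (400x640x3 uint8, red, green, blue); there is no depth.
- manip.camera_model(name): a dict with "fov_y" (degrees; the focal length in pixels is half the picture's height over the tangent of half this angle, whatever the lens; pixels are square), "cx", "cy" (the principal point, pixels), "origin" and "orientation" of the camera in the world. Camera axes: x right, y up, looking along -z (the intrinsics and any distortion apply to the point x, -y, -z); pixel columns grow to the right and rows downward; lengths in m; the calibration is good to about 2 mm. A picture is of the moment at which its call begins. camera_model takes no time and is no camera call.
- manip.sign_off(): hands the job in; it is judged then, once.
The state is a dict: "t": time; "q": joint angles; "qd": joint speeds; "tau": joint torques, N m; "tcp_pos": TCP position; "tool_rot": TCP orientation; "force": force on the tool from outside, world axes, zero at the start; "ft_torque": the same for the moment, N m; "finger_gap": opening from 0.0 (shut) to 1.0 (fully open); "gripper_force": force on a finger pad.
Only numpy, scipy, OpenCV 4.12 (cv2) and the standard library are available. Lean on these libraries where they do the work, as an engineer would, in place of code of your own. Each camera call takes 0.05 s, during which the arm holds its last target. There are 200 camera calls.

## Working session

There is one attempt and no reset: what is moved stays moved. The work goes in short steps, Python scripts to look and compute and a tool call to move; the robot and the scene stay as the last step left them, time stands still between calls to the robot, and variables do not carry over. Pictures are saved under pics/ and viewed, at most 12 in all, crops included, and the job is handed in when it is done.

Besides the shell and the picture viewer there is one more tool, called after "Request:" as name(argument=value, ...) on one line, values as JSON. drive_tool: Moves the arm, as the interface text tells. Its arguments: {"type":"object","properties":{"motion":{"type":"array","items":{"type":"array","items":{"type":"array","items":{"type":"number"}}}},"squeeze":{"type":"number"}},"required":["motion"]}

```bash
mkdir -p pics; python3 - <<'E'
from station import manip
import cv2
for n in("side","top"):
    im=manip.snapshot(n); cv2.imwrite(f"pics/{n}0.png",im[...,::-1]); print(n,manip.camera_model(n))
s=manip.sense(); print({k:s[k] for k in("t","tcp_pos","tool_rot","force","finger_gap")})
E
```

```text
side {'fov_y': 53.264697003328315, 'cx': 324.9756746910219, 'cy': 196.48504347385207, 'origin': array([ 0.37660751, -0.85589729,  0.58812943]), 'orientation': array([ 0.49481531, -0.04495123, -0.07642437,  0.86446314])}
top {'fov_y': 56.893228014476435, 'cx': 315.9077231373104, 'cy': 199.07111149905646, 'origin': array([ 0.34428277, -0.01323028,  1.09252942]), 'orientation': array([-0.07358374,  0.06445439,  0.7082722 , -0.69912914])}
{'t': 0.1, 'tcp_pos': array([0.2102747 , 0.58781575, 0.20073388]), 'tool_rot': array([ 1.71054856e-01,  9.85261022e-01, -9.10122034e-04, -3.55561742e-04]), 'force': array([0.93219036, 0.25072816, 0.52334119]), 'finger_gap': 1.0014897010929869}
```

View pics/side0.png

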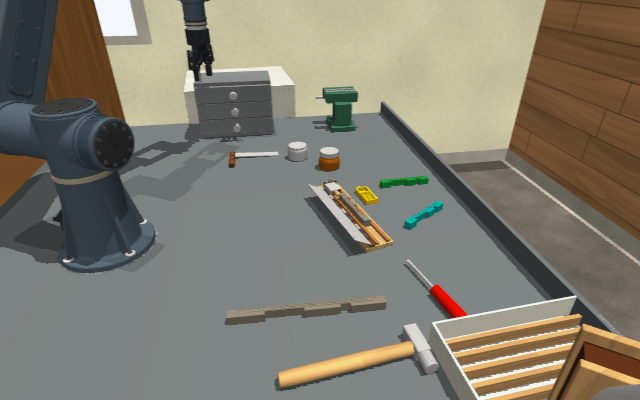

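View pics/top0.png

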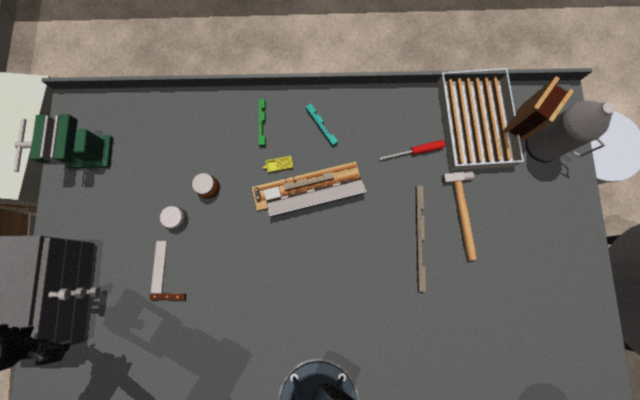

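The jig lies in front of the robot with its stop to the left, at about (258,195) in the top view; the plate is on the robot's side. Enlarging both views.

```bash
python3 - <<'E'
import cv2
a=cv2.imread("pics/top0.png")[150:225,240:380]; b=cv2.imread("pics/side0.png")[170:260,295:405]
cv2.imwrite("pics/topc.png",cv2.resize(a,None,fx=5.5,fy=5.5,interpolation=cv2.INTER_CUBIC))
cv2.imwrite("pics/sidec.png",cv2.resize(b,None,fx=6.5,fy=6.5,interpolation=cv2.INTER_CUBIC))
E
```

```text
(no output)
```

View pics/topc.png

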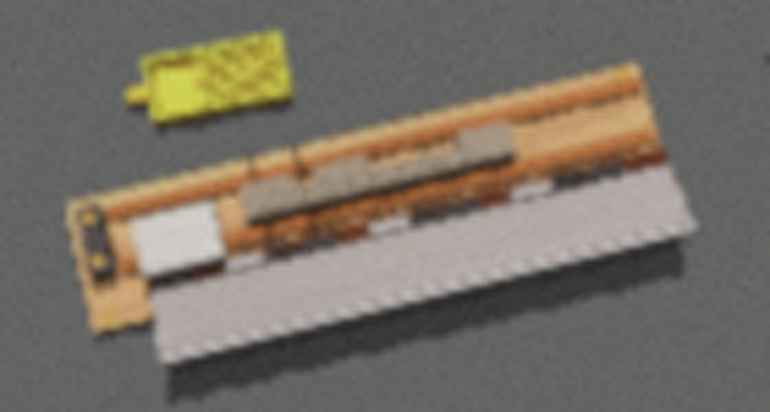

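View pics/sidec.png

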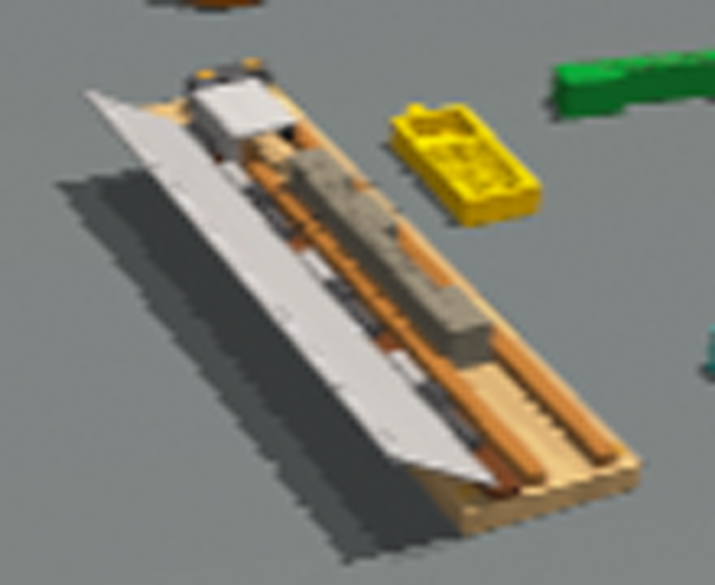

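Top crop: board corners (68,205), (95,333), (640,65); plate outer edge (162,360)–(696,230); reducer rear top corners (512,127),(514,155), front (242,185),(252,222). Side crop: board corner (640,462), plate outer (88,92),(388,455), reducer rear top (493,322),(447,335).

```bash
cat > geo.py <<'E'
import numpy as np
from scipy.spatial.transform import Rotation as R
from scipy.optimize import least_squares
from station import manip
C={n:manip.camera_model(n) for n in("top","side")}
OFF={"top":(240,150,5.5),"side":(295,170,6.5)}
def uv(n,X,Y):
    ox,oy,s=OFF[n]; return np.array([(X+.5)/s-.5+ox,(Y+.5)/s-.5+oy])
def proj(n,p):
    c=C[n]; q=R.from_quat(c["orientation"]).inv().apply(np.asarray(p)-c["origin"])
    f=200/np.tan(np.radians(c["fov_y"]/2))
    return np.array([c["cx"]-f*q[0]/q[2],c["cy"]+f*q[1]/q[2]])
def tri(a,b):
    r=least_squares(lambda p:np.r_[proj("top",p)-uv("top",*a),proj("side",p)-uv("side",*b)],[.5,.05,.03])
    return r.x,np.abs(r.fun).max()
E
cat > fit.py <<'E'
from geo import *
np.set_printoptions(precision=4,suppress=True)
for n,a,b in[("boardfarright",(640,65),(640,462)),("plate stop",(162,360),(88,92)),("plate rear",(696,230),(388,455)),
 ("redrear far",(512,127),(493,322)),("redrear near",(514,155),(447,335)),("boardfarleft",(68,205),(0,0))][:5]: print(n,*tri(a,b))
def W(th,p): x,y,a=th; return np.array([x+np.cos(a)*p[0]-np.sin(a)*p[1],y+np.sin(a)*p[0]+np.cos(a)*p[1],p[2]])
# params x,y,yaw, board xmin,ymin, reducer centre x
def pts(t):
    bx,by,rc=t[3:]
    return [("top",(640,65),(bx,by,.012)),("top",(68,205),(bx+.325,by,.012)),("top",(95,333),(bx+.325,by+.074,.012)),
    ("side",(640,462),(bx,by,.012)),("side",(462,507),(bx,by+.074,.012)),
    ("top",(162,360),(.13,.073,.044)),("top",(696,230),(-.16,.073,.044)),("side",(88,92),(.13,.073,.044)),("side",(388,455),(-.16,.073,.044)),
    ("top",(512,127),(rc-.075,-.0095,.031)),("top",(514,155),(rc-.075,.0095,.031)),("side",(493,322),(rc-.075,-.0095,.031)),("side",(447,335),(rc-.075,.0095,.031)),
    ("top",(242,185),(rc+.075,-.0095,.031)),("top",(252,222),(rc+.075,.0095,.031))]
f=lambda t:np.concatenate([proj(n,W(t[:3],p))-uv(n,*c) for n,c,p in pts(t)])
r=least_squares(f,[.5,.05,1.8,-.16,-.036,0],loss="soft_l1")
print(r.x,"yaw deg",np.degrees(r.x[2])); print(f(r.x).reshape(-1,2).round(1).tolist())
E
python3 fit.py
```

```text
boardfarright [ 0.6748 -0.1239  0.0112] 0.3671876851423974
plate stop [0.5069 0.1344 0.0444] 0.07070197435322711
plate rear [ 0.5726 -0.1468  0.0445] 0.03907276017631034
redrear far [ 0.6366 -0.0518  0.0301] 0.8333533257055876
redrear near [ 0.6197 -0.0524  0.0269] 0.14473012072807023
[ 0.6082  0.0259  1.803  -0.1611 -0.03   -0.0072] yaw deg 103.3057577771215
[[0.1, -0.3], [-0.2, -0.3], [0.1, -0.1], [-0.4, -0.2], [-0.2, 0.5], [-0.4, -0.0], [-0.1, -0.4], [0.1, -0.1], [0.5, 0.1], [0.1, -0.8], [1.4, 0.1], [-0.8, -0.1], [-0.4, -0.4], [0.1, 0.7], [-0.2, 0.0]]
```

Measured heights (board 11, plate edge 44, reducer top 27–30 mm) agree with the text; jig at (0.608, 0.026), yaw 103.3°, reducer front at jig x = 68 mm. Plan: tool x along jig x, 46 mm opening, one finger on y = 0, the other at about y = 60 on the plate.

```bash
cat > go.py <<'E'
import sys; from geo import *
J=np.array([.6082,.0259,0]); RJ=R.from_euler("z",1.803)
s=manip.sense(); T=R.from_quat(s["tool_rot"])
def where(): return (RJ.inv().apply(s["tcp_pos"]-J)*1000).round(1)
def shift(p): # jig mm -> tool units of 30 mm
    return (T.inv().apply(RJ.apply(np.array(p)/1000)+J-s["tcp_pos"])/.03).round(3)
if __name__=="__main__":
    ty=T.apply([0,1,0]); d=np.degrees(np.arctan2(ty[1],ty[0])-(1.803-np.pi/2))
    print("t",s["t"],"jig",where(),"yaw units",(d/8).round(3),"shift",shift([float(a) for a in sys.argv[1:4]]),"F",RJ.inv().apply(s["force"]).round(1),"gap",s["finger_gap"])
E
python3 go.py -118 30 120
```

```text
t 0.1 jig [638.4 257.9 200.7] yaw units 7.125 shift [-20.106 -17.002   2.716] F [ 0.  -1.   0.5] gap 1.0014897010929869
```

Request:
drive_tool(motion=[[[46,-0.5,-0.4,0,0.4],[46,-1.5,-1.2,0,1.2],[46,-2.5,-2.1,0,2.0],[46,-3.5,-3.0,0,2.8],[46,-4.5,-3.8,0,3.6],[46,-5.5,-4.7,0,4.4],[46,-6.5,-5.5,0,5.2],[46,-7.5,-6.3,0,6.0],[46,-8.5,-7.2,0,6.6],[46,-9.5,-8.0,0,7.12]]])

```text
t: 1.1
tcp_pos: [0.3982, 0.2647, 0.2014]
tool_rot: [0.621, 0.783, -0.0, -0.0]
force: [0.5, -0.0, 1.0]
finger_gap: 0.539
gripper_force: 0.0
```

```bash
python3 go.py -118 30 120
```

```text
t 1.1 jig [280.7 149.4 201.4] yaw units -0.018 shift [-13.281   4.018   2.712] F [-0.1 -0.5  1. ] gap 0.5389927976377322
```

Request:
drive_tool(motion=[[[46,-1.3,0.4,0,0],[46,-2.7,0.8,0,0],[46,-4.1,1.2,0,0],[46,-5.5,1.6,0,0],[46,-6.9,2.0,0.3,0],[46,-8.3,2.5,0.7,0],[46,-9.7,2.9,1.1,0],[46,-11.1,3.4,1.6,0],[46,-12.4,3.8,2.1,0],[46,-13.28,4.02,2.71,0]]])

```text
t: 2.1
tcp_pos: [0.6093, -0.0965, 0.1197]
tool_rot: [0.621, 0.784, 0.0, 0.001]
force: [0.4, 0.2, -0.1]
finger_gap: 0.535
gripper_force: 0.0
```

```bash
python3 - <<'E'
from geo import *; import cv2
a=manip.snapshot("side")[...,::-1][160:270,290:420]
cv2.imwrite("pics/s1.png",cv2.resize(a,None,fx=5.4,fy=5.4,interpolation=cv2.INTER_CUBIC))
E
python3 go.py -118 30 50
```

```text
t 2.15 jig [-122.5   27.7  116.4] yaw units -0.022 shift [ 0.154 -0.076  2.214] F [-2.1 -1.3 -1.2] gap 0.5368238300320146
```

View pics/s1.png

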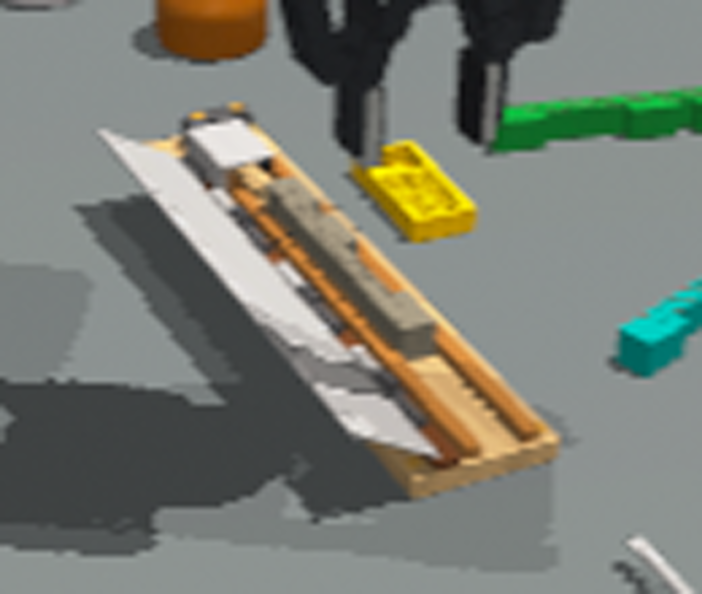

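The side view shows both fingers above the jig (tips at about (360,160) and (480,140)), with the reducer untouched. Descending, still behind the reducer.

Request:
drive_tool(motion=[[[46,0,0,0.4,0],[46,0,0,0.9,0],[46,0,0,1.4,0],[46,0,0,1.8,0],[46,0,0,2.1,0],[46,0,0,2.3,0],[46,0,0,2.3,0],[46,0,0,2.3,0]]])

```text
t: 2.95
tcp_pos: [0.6076, -0.0933, 0.0516]
tool_rot: [0.62, 0.785, 0.0, 0.0]
force: [0.2, -0.2, -0.1]
finger_gap: 0.539
gripper_force: 0.0
```

```bash
python3 go.py -118 30 40; python3 - <<'E'
from geo import *; import cv2
a=manip.snapshot("side")[...,::-1][160:270,290:420]
cv2.imwrite("pics/s2.png",cv2.resize(a,None,fx=5.4,fy=5.4,interpolation=cv2.INTER_CUBIC))
E
```

```text
t 2.95 jig [-115.9   28.    51.6] yaw units 0.006 shift [-0.07  -0.066  0.387] F [-0.3 -0.2 -0.1] gap 0.5391896799303427
```

View pics/s2.png

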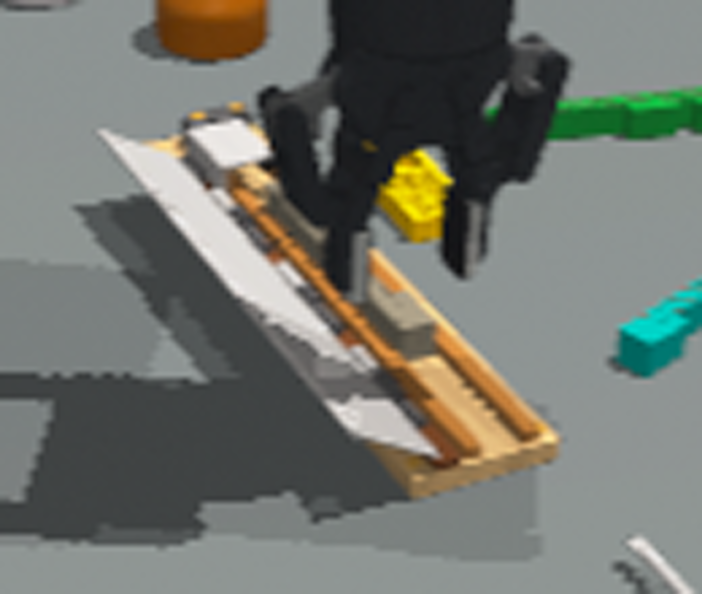

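```bash
python3 - <<'E'
from go import *
OFF["side"]=(290,160,5.4)
def px(p):
    u=proj("side",RJ.apply(np.array(p)/1000)+J); return ((u-[290,160])*5.4).round(0)
for x in(-127,-105):
  for y in (51,5):
    for z in(50,60): print(x,y,z,px((x,y,z)))
def at(X,Y,z):
    r=least_squares(lambda p:proj("side",RJ.apply([p[0],p[1],z/1000])+J)-uv("side",X,Y),[-.1,.03]); return (r.x*1000).round(1)
for z in(50,55,60): print(z,"L inner near",at(366,302,z),"L outer",at(328,285,z),"R inner near",at(487,262,z),"R outer?",at(470,278,z))
E
```

```text
-127 51 50 [361. 365.]
-127 51 60 [362. 346.]
-127 5 50 [453. 342.]
-127 5 60 [455. 323.]
-105 51 50 [338. 339.]
-105 51 60 [339. 320.]
-105 5 50 [429. 317.]
-105 5 60 [430. 298.]
50 L inner near [-81.1  25.7] L outer [-61.4  35.2] R inner near [-73.  -42.6] R outer? [-82.1 -28.2]
55 L inner near [-87.8  29.4] L outer [-68.3  38.8] R inner near [-79.8 -38.2] R outer? [-88.8 -23.9]
60 L inner near [-94.6  33.1] L outer [-75.2  42.5] R inner near [-86.6 -33.8] R outer? [-95.5 -19.7]
```

The fingertips sit about 60 crop pixels higher in the picture than predicted, so I check with the top camera.

```bash
python3 - <<'E'
from go import *; import cv2
a=manip.snapshot("top")[...,::-1][135:245,240:380]
cv2.imwrite("pics/t2.png",cv2.resize(a,None,fx=5.4,fy=5.4,interpolation=cv2.INTER_CUBIC))
for p in[(-116,28,130),(-116,58,52),(-116,-2,52)]: print(p,(proj("top",RJ.apply(np.array(p)/1000)+J)-[240,135])*5.4)
print(s["q"],s["tool_rot"])
E
```

```text
(-116, 28, 130) [591.76322248 200.5520173 ]
(-116, 58, 52) [595.29612878 291.97706781]
(-116, -2, 52) [566.49721965 186.86733583]
[-3.34146204e-01  7.08563499e-01  1.57468779e+00  8.08167344e-06
  8.57161127e-01 -5.67067291e-01] [6.20154886e-01 7.84479171e-01 1.96783669e-04 5.56351538e-04]
```

View pics/t2.png

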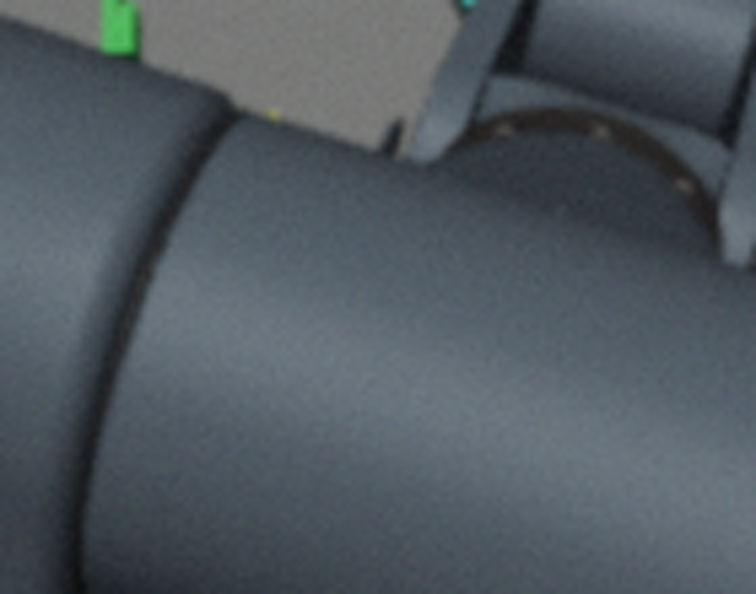

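```bash
python3 - <<'E'
from go import *; import cv2
t0=np.array([.2103,.5878,.2007]); T0=R.from_quat([.171,.9853,0,0])
for n in("side","top"):
    for d in(-50,50): print(n,d,proj(n,t0+T0.apply([0,d/1000,-.013])))
print("base",[proj("side",p) for p in([0,0,0],[.1,0,0],[0,-.1,0])])
a=cv2.imread("pics/side0.png")[10:130,140:300]; cv2.imwrite("pics/s3.png",cv2.resize(a,None,fx=4.9,fy=4.9,interpolation=cv2.INTER_CUBIC))
E
```

```text
side -50 [198.30339393  90.6235968 ]
side 50 [210.43601267  83.01302935]
top -50 [ 78.45847191 342.68694612]
top 50 [ 39.38803423 327.56151905]
base [array([109.09059701, 243.29322986]), array([152.45147662, 239.00117343]), array([ 96.29773639, 270.3605039 ])]
```

View pics/s3.png

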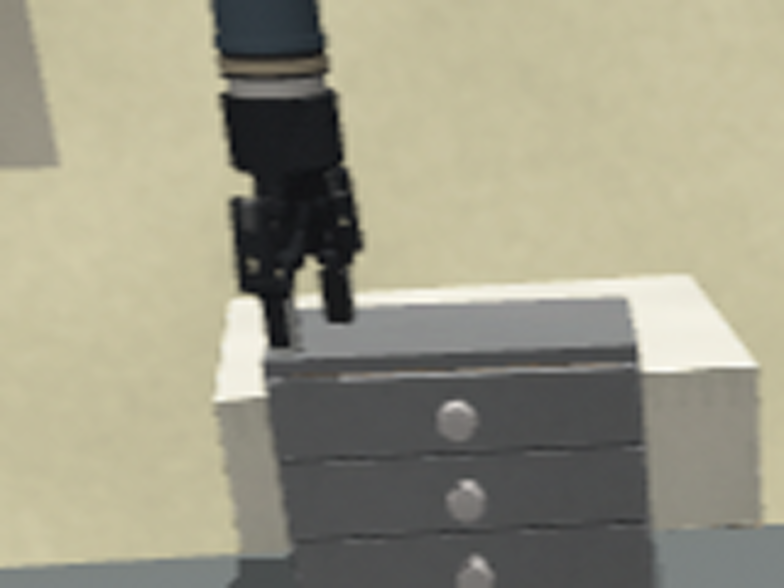

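At the start and here the tips look about 25–30 mm above the reported TCP while matching horizontally, so I go down by feel in small steps.

Request:
drive_tool(motion=[[[46,0,-0.05,0.15,0],[46,0,-0.05,0.3,0],[46,0,-0.05,0.45,0],[46,0,-0.05,0.45,0]]])

```text
t: 3.45
tcp_pos: [0.6052, -0.0936, 0.0369]
tool_rot: [0.62, 0.784, -0.0, -0.001]
force: [-1.1, 0.1, -0.2]
finger_gap: 0.543
gripper_force: 0.0
```

```bash
python3 go.py -118 30 30
```

```text
t 3.45 jig [-115.6   30.4   36.9] yaw units 0.004 shift [-0.079  0.015  0.231] F [ 0.4  1.1 -0.2] gap 0.5426620070182476
```

Request:
drive_tool(motion=[[[46,0,0,0.1,0],[46,0,0,0.2,0],[46,0,0,0.3,0],[46,0,0,0.3,0]]])

```text
t: 3.85
tcp_pos: [0.6055, -0.0937, 0.0283]
tool_rot: [0.62, 0.784, -0.0, -0.0]
force: [-0.3, -0.1, 0.5]
finger_gap: 0.537
gripper_force: 0.0
```

```bash
python3 - <<'E'
from go import *; import cv2
print(where(),s["force"])
a=manip.snapshot("side")[...,::-1][160:270,290:420]
cv2.imwrite("pics/s4.png",cv2.resize(a,None,fx=5.4,fy=5.4,interpolation=cv2.INTER_CUBIC))
E
```

```text
[-115.7   30.1   28.3] [-0.3077196  -0.06261143  0.51870407]
```

View pics/s4.png

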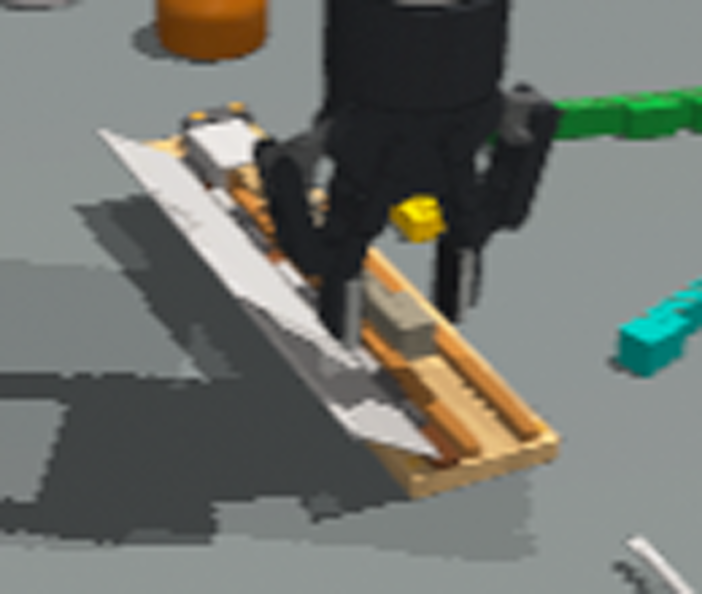

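Fingertips at about (355,345) and (462,320) match tips ≈ 60 mm high (TCP + 31). Continue by feel.

Request:
drive_tool(motion=[[[46,0,0,0.15,0],[46,0,0,0.3,0],[46,0,0,0.45,0],[46,0,0,0.45,0]]])

```text
t: 4.3
tcp_pos: [0.6052, -0.0935, 0.0144]
tool_rot: [0.62, 0.784, -0.0, -0.001]
force: [-0.3, 0.2, -0.6]
finger_gap: 0.539
gripper_force: 0.0
```

Request:
drive_tool(motion=[[[46,0,0,0.1,0],[46,0,0,0.2,0],[46,0,0,0.2,0]]])

```text
t: 4.6
tcp_pos: [0.6056, -0.0937, 0.0089]
tool_rot: [0.62, 0.784, -0.0, -0.0]
force: [-0.6, 0.0, 0.1]
finger_gap: 0.537
gripper_force: 0.0
```

Request:
drive_tool(motion=[[[46,0,0,0.1,0],[46,0,0,0.2,0],[46,0,0,0.2,0]]])

```text
t: 4.9
tcp_pos: [0.6061, -0.0939, 0.0034]
tool_rot: [0.62, 0.784, 0.0, 0.0]
force: [0.6, -0.1, 3.3]
finger_gap: 0.535
gripper_force: 1.5
```

```bash
python3 - <<'E'
from go import *; import cv2
print(where(),RJ.inv().apply(s["force"]))
a=manip.snapshot("side")[...,::-1]
b=cv2.imread("pics/s4.png"); 
cv2.imwrite("pics/s5full.png",a)
# plate stop-end outer corner brightness vs first picture: does the plate move?
d=cv2.absdiff(a,cv2.imread("pics/side0.png"))[195:212,305:325].mean(); print("plate corner change",d)
E
```

```text
[-116.1   29.6    3.4] [-0.24838747 -0.5184644   3.26896283]
plate corner change 15.172549019607843
```

Request:
drive_tool(motion=[[[46,0,0,0.1,0],[46,0,0,0.2,0],[46,0,0,0.2,0]]])

```text
t: 5.25
tcp_pos: [0.6057, -0.094, -0.0029]
tool_rot: [0.62, 0.785, -0.0, -0.0]
force: [-1.0, -1.0, 5.7]
finger_gap: 0.536
gripper_force: 2.1
```

Request:
drive_tool(motion=[[[46,0,0,0.1,0],[46,0,0,0.15,0],[46,0,0,0.15,0]]])

```text
t: 5.55
tcp_pos: [0.6053, -0.094, -0.0073]
tool_rot: [0.62, 0.785, -0.0, -0.0]
force: [-1.6, -1.7, 5.9]
finger_gap: 0.539
gripper_force: 2.6
```

```bash
python3 - <<'E'
from go import *; import cv2
print(where(),RJ.inv().apply(s["force"]))
a=manip.snapshot("side")[...,::-1][160:270,290:420]
cv2.imwrite("pics/s6.png",cv2.resize(a,None,fx=5.4,fy=5.4,interpolation=cv2.INTER_CUBIC))
E
```

```text
[-116.    30.4   -7.3] [-1.24476416  1.91325072  5.92300396]
```

View pics/s6.png

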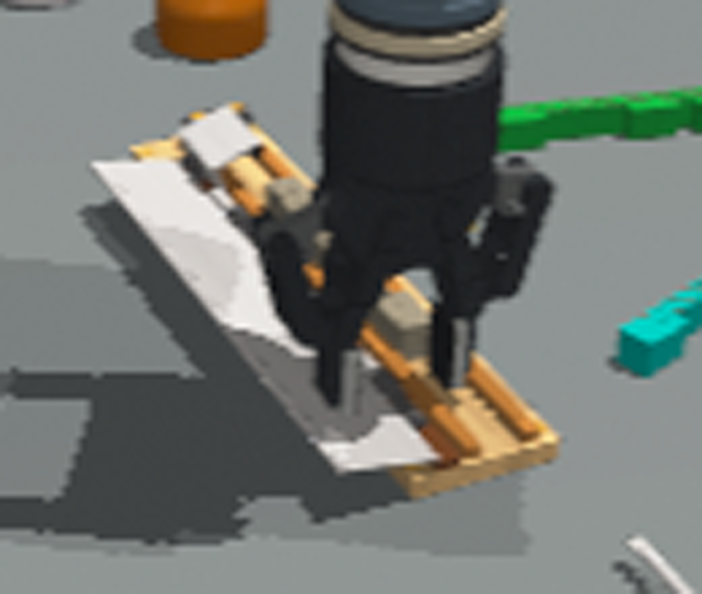

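The plate's far corner dropped from (100,130) to (95,163), so the flap is about 0.37 rad open; the pusher finger at (452,385) stands in the channel behind the reducer's rear at (405,345). A little lower, then push.

Request:
drive_tool(motion=[[[46,0,0,0.1,0],[46,0.1,0,0.1,0],[46,0.3,0,0.1,0],[46,0.5,0,0.1,0],[46,0.7,0,0.1,0],[46,0.85,0,0.1,0],[46,1.0,0,0.1,0],[46,1.15,0,0.1,0],[46,1.3,0,0.1,0],[46,1.3,0,0.1,0]]])

```text
t: 6.6
tcp_pos: [0.5999, -0.057, -0.009]
tool_rot: [0.62, 0.785, 0.001, 0.003]
force: [1.5, -0.8, 6.1]
finger_gap: 0.536
gripper_force: 3.2
```

```bash
python3 go.py -16 30 -11; python3 - <<'E'
from go import *; import cv2
a=manip.snapshot("side")[...,::-1]; cv2.imwrite("pics/s7full.png",a)
E
```

```text
t 6.6 jig [-78.7  27.2  -9. ] yaw units 0.011 shift [ 2.092 -0.091  0.057] F [-1.2 -1.3  6.1] gap 0.5362420922142448
```

Request:
drive_tool(motion=[[[46,0.2,-0.04,0,0],[46,0.4,-0.08,0,0],[46,0.6,-0.08,0,0],[46,0.8,-0.08,0,0],[46,1.0,-0.08,0,0],[46,1.2,-0.08,0,0],[46,1.4,-0.08,0,0],[46,1.6,-0.08,0,0],[46,1.8,-0.08,0,0],[46,1.8,-0.08,0,0]]])

```text
t: 7.65
tcp_pos: [0.5851, -0.0044, -0.0091]
tool_rot: [0.62, 0.785, 0.001, 0.003]
force: [1.8, -2.2, 4.5]
finger_gap: 0.539
gripper_force: 3.0
```

```bash
python3 go.py -16 30 -11
```

```text
t 7.65 jig [-24.2  29.4  -9.1] yaw units 0.011 shift [ 0.274 -0.019  0.062] F [-2.6 -1.3  4.5] gap 0.5388871160846238
```

Now feel for the stop in small steps.

Request:
drive_tool(motion=[[[46,0.08,0,0,0],[46,0.16,0,0,0],[46,0.16,0,0,0]]])

```text
t: 7.95
tcp_pos: [0.5841, -0.0003, -0.0091]
tool_rot: [0.62, 0.785, 0.001, 0.003]
force: [2.0, -2.2, 6.0]
finger_gap: 0.537
gripper_force: 3.0
```

Request:
drive_tool(motion=[[[46,0.06,0,0,0],[46,0.12,0,0,0],[46,0.12,0,0,0]]])

```text
t: 8.25
tcp_pos: [0.5833, 0.003, -0.0092]
tool_rot: [0.62, 0.785, 0.001, 0.003]
force: [2.6, -3.5, 6.0]
finger_gap: 0.541
gripper_force: 3.0
```

```bash
python3 go.py -16 30 -11
```

```text
t 8.25 jig [-16.5  29.5  -9.2] yaw units 0.011 shift [ 0.017 -0.016  0.061] F [-4.  -1.7  6. ] gap 0.5411929716668239
```

Request:
drive_tool(motion=[[[46,0.05,0,0,0],[46,0.1,0,0,0],[46,0.1,0,0,0]]])

```text
t: 8.55
tcp_pos: [0.5833, 0.0037, -0.0089]
tool_rot: [0.62, 0.785, 0.0, 0.005]
force: [1.7, -9.8, 5.6]
finger_gap: 0.54
gripper_force: 7.3
```

```bash
python3 go.py -13 30 -11
```

```text
t 8.55 jig [-15.8  29.3  -8.9] yaw units 0.01 shift [ 0.095 -0.024  0.068] F [-9.9  0.6  5.6] gap 0.5396033731501512
```

Home: force jumped to 10 N at TCP x = −15.8 mm, where −16 was predicted. Back off, then raise.

Request:
drive_tool(motion=[[[46,-0.15,0,0,0],[46,-0.35,0,0,0],[46,-0.6,0,0,0],[46,-0.8,0,0,0],[46,-0.8,0,-0.15,0],[46,-0.8,0,-0.4,0],[46,-0.8,0,-0.7,0],[46,-0.8,0,-1.2,0],[46,-0.8,0,-2.0,0],[46,-0.8,0,-3.0,0]]])

```text
t: 9.55
tcp_pos: [0.5834, -0.0159, 0.0802]
tool_rot: [0.62, 0.785, -0.001, -0.002]
force: [1.2, -0.0, -0.7]
finger_gap: 0.539
gripper_force: 0.0
```

Request:
drive_tool(motion=[[[46,-1,-0.8,-1,0],[46,-2,-1.6,-2,0],[46,-3.2,-2.4,-2.4,0],[46,-4.4,-3.2,-2.4,0],[46,-5.6,-4,-2.4,0],[46,-6.8,-4.2,-2.4,0],[46,-8,-4.2,-2.4,0],[46,-9,-4.2,-2.4,0],[46,-10,-4.2,-2.4,0],[46,-10,-4.2,-2.4,0]]])

```text
t: 10.55
tcp_pos: [0.5322, -0.3416, 0.1527]
tool_rot: [0.621, 0.783, -0.001, 0.002]
force: [0.4, 1.0, 0.3]
finger_gap: 0.535
gripper_force: 0.0
```

```bash
python3 - <<'E'
from go import *; import cv2
print(where(),s["t"],s["force"])
a=manip.snapshot("top")[...,::-1]; b=manip.snapshot("side")[...,::-1]
cv2.imwrite("pics/topend.png",a); cv2.imwrite("pics/sideend.png",b)
f=lambda im:cv2.resize(im,None,fx=5.5,fy=5.5,interpolation=cv2.INTER_CUBIC)
A=f(a[150:225,240:380])[:300]; B=f(b[175:227,295:405]) 
B=cv2.copyMakeBorder(B,0,0,0,A.shape[1]-B.shape[1],cv2.BORDER_CONSTANT)
cv2.imwrite("pics/end.png",np.vstack([A,B])[:600])
E
```

```text
[-340.1  158.6  152.7] 10.55 [0.40969307 1.01226279 0.27475269]
```

View pics/end.png

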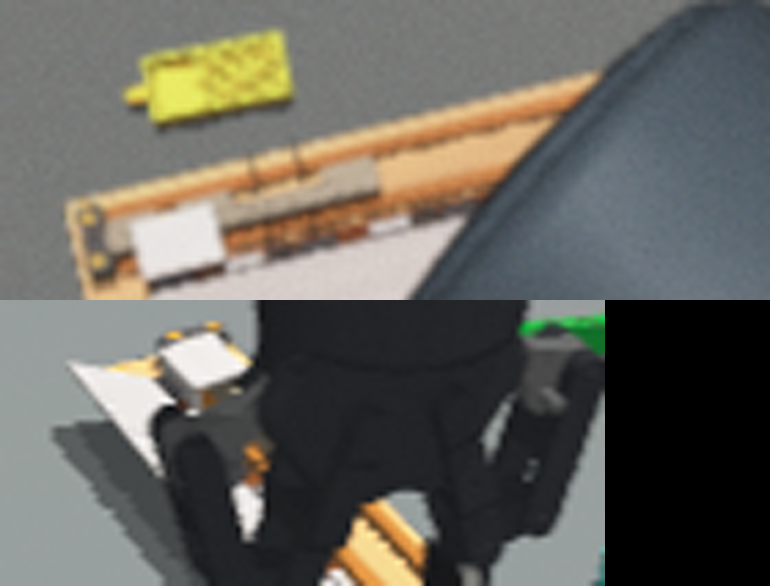

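The top view shows the reducer's front touching the stop block at (108,235), its rear at (380,175) in line with the channel, and the flap shut on it. The hand is clear, so I hand in.

```bash
python3 - <<'E'
from station import manip
print(manip.sign_off())
E
```

```text
the job is handed in; nothing more can be done
None
```

The reducer is against the steel stop with the flap closed on it, as far as the final top view and the 10 N jump at the stop show; I took the hand clear and handed the job in after about 10.6 s, but the sign-off returned no verdict.

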